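# Hang up the ladle and shut the olive well

### The job

Close down the olive well. Take the ladle off the end wall of the well and hang it by its hook on the free stretch of the stand's rail, between the skimmer and the fork and clear of both: its bowl is heavy to one side, so steady it between the fingers until it has leaned over to where it wants to hang, and only then let it go: it must not drop or swing. Then lift the lid's front over the stop humps, slide it fully shut and leave it lying flat, without disturbing the other things.

Things in the scene. Friction and masses are not known exactly. Their poses are not given: they have to be found in the camera images.
- ladle: Short steel ladle, 150 g; strap handle (18 mm wide along y) bent square at the top into an open hook. Origin: middle of the underside of the hook's top (3 mm thick), the face that bears on wall or rail; z up, +x to the bowl. Handle at x 8 to 11 mm, hook's free leg at x -11 to -8 mm, 26 mm long: gap 16, outside 22 mm. At the start it hooks upright over the well's front end wall, bowl inside.
- ladle_bowl (a point): Centre of the rim of the ladle's round bowl (64 mm across, 34 mm deep), 41 mm in front (+x) of the ladle's origin and 86 mm below it; the bowl's bottom is 120 mm below the origin. It holds most of the weight: on a bar the ladle rests leaning about 18 degrees, bowl swung back under the bar. Let go at once it swings far past that; with a light grip opened bit by bit (22 to 32 mm) it leans gently.
- well: Steel countertop olive well, fixed, 390 mm long (x), 220 mm wide (y). Origin: on the table. The open well is at the front (-x, robot side): inside x -184 to -20 mm, y +-85 mm, floor 18 mm, rim 150 mm high; front end wall 6 mm thick. Upright guides at y +-108 mm stand 16 mm above the rim. Behind x -20 mm: a closed block of rim height, where the open lid is parked.
- well_end (a point): Middle of the top edge of the well's front end wall (6 mm thick), 150 mm above the table; axes as the well.
- lid_travel (a joint): Lid's travel along the well, m: 0 fully open, 0.180 fully shut; it moves to the well's -x, drag about 1 N. When open, its 10 mm wide front lip is behind two stop humps on the flanges, 6.5 mm high and 13 mm wide, met at 0.0035: pulled flat it stops there. Lift the handle 10 to 20 mm, pull it at least 35 mm, then let it down and slide it on.
- lid_handle (a point): Middle of the lid's handle bar, 10 mm thick, 106 mm long along y, 30 mm above the lid, 193 mm above the table when flat, between posts at y +-45 mm; can be pinched along x from above. It lies 34 mm behind the lid's front edge and 150 mm in front of the far edge, about which the lid (0.45 kg) tilts when lifted (up to 0.35 rad) and falls back. Axes as the well when flat.
- stand: Steel utensil stand, fixed: two posts at y +-185 mm carry a round rail along y. Origin: on the table under the middle of the rail.
- rail_mid (a point): Middle of the rail's axis, 230 mm above the table; the rail is 12 mm thick (top at 236 mm) and 370 mm long along y; axes as the stand. The skimmer hangs on its -y part, the fork on its +y part, the free stretch is between them.
- skimmer_disc (a point): Centre of the skimmer's upright disc (76 mm across, in the y-z plane), 154 mm below the rail's axis and 10 mm to its +x side; an 18 mm wide strap handle straight above it hooks over the rail. Axes as the stand.
- fork_tines (a point): Middle of the serving fork's tines (fork 30 mm wide along y, tips 194 mm below the top of the rail), 10 mm to the +x side of the rail; an 18 mm wide strap handle straight above hooks over the rail. Axes as the stand.
- wedge: Loose cheese wedge on the table, on the stand's -x side, 130 x 85 x 55 mm high. Origin: centre of its underside.
- jar: Loose jar on the stand's +x side, 68 mm across, 100 mm tall. Origin: centre of its underside.
- tub: Loose lidded tub on the stand's -x side, 84 mm across, 55 mm tall. Origin: centre of its underside.
- bowl: Loose china bowl near the middle of the table, 84 mm across, 45 mm tall. Origin: centre of its underside.
There are look-alikes about, which are no part of the job. Leave any red look-alike of the ladle alone.

How it is judged:
On the way, in this order (a step that is already met when the one before it is completed fails the run):
1. the ladle hangs by its hook on the rail between skimmer and fork, let go and still (z of ladle in the frame of rail_mid between 0 and 0.014 m and x of ladle in the frame of rail_mid between -0.014 and 0.014 m and y of ladle in the frame of skimmer_disc above 0 m and y of ladle in the frame of fork_tines below 0 m and contact force between the fingers and ladle below 0.05 N and linear speed of ladle below 0.05 m/s and angular speed of ladle below 0.5 rad/s), for 0.2 s.
2. the lid is slid fully shut and lies flat (value of joint lid_travel above 0.172 m and angle between lid_handle's own z axis and vertical below 0.015 rad), for 0.2 s.
At the end, for the whole second after the job is handed in: The ladle hangs by its hook on the rail between skimmer and fork, touching neither (bearing face within 14 mm of the rail's axis), let go and still; the lid is within 8 mm of fully shut and lies flat (all of step 1 and all of step 2 and angle between ladle's own z axis and vertical below 0.6 rad and contact force between ladle and skimmer below 0.05 N and contact force between ladle and fork below 0.05 N).
It fails at once if the ladle drops (over 0.3 m/s out of the fingers) (contact force between the fingers and ladle below 0.05 N and linear speed of ladle above 0.3 m/s).
It fails at once if the skimmer or the fork is pushed more than 12 mm along the rail (distance of any of skimmer_disc, fork_tines from where it was at the start of the episode above 0.012 m).
It fails at once if the wedge, jar, tub or bowl is moved more than 20 mm (distance of any of wedge, jar, tub, bowl from where it was at the start of the episode above 0.02 m).
It fails at once if the ladle, out of the fingers, swings to nearly 30 degrees of lean (contact force between the fingers and ladle below 0.05 N and angle between ladle's own z axis and vertical above 0.5 rad).
It also fails if it takes over 72 s, if anything falls off the work surface, if the arm or the gripper's body presses on something with over 40 N, if the wrist force passes 120 N, or if a joint passes its speed limit or range.

### The arm

A 6-joint arm with a two-finger parallel gripper is mounted at the origin on the work surface. World frame = base frame: x ahead of the robot, y to its left, z up, the work surface at z = 0. Lengths are in m, angles in rad, forces in N, time in s.
With the tool pointing down it reaches from about 0.275 to 0.775 m from the base axis. Payload 14.6 kg.
Tool frame: the origin (TCP) lies on the centre line of the jaws, within the pads' length; the fingertips stand 14 mm ahead of it and the grasp point (between the pads) lies 5 mm behind it (env.nose_length is the distance from the TCP to the fingertips, in m); z points along the fingers, y is the line along which they close (so a half turn about z gives the same grasp; the last joint's range is limited). The gripper opens to 85 mm and grips with 20 to 120 N. Pads are 22 mm wide; open, the fingers measure 114 mm over their backs; the gripper's body (76 mm by 85 mm) begins 54 mm behind the grasp point. The pads swing forward as they close: fully open they stand 13 mm farther back than shut.
Start: joints at [-1.331, 0.263, -0.048, 1.259, 0, 1.415], TCP at [0.202, -0.485, 0.245] pointing down, gripper open.
Joint ranges: [-2.65, 2.65], [-0.89, 1.7], [-1.18, 1.37], [-2.13, 2.11], [-1.35, 1.29], [-3.14, 3.14]. Speed limits (rad/s): [1.89, 1.89, 2.57, 2.79, 3.14, 3.14].

### API

Orientations are given as a unit quaternion [w, x, y, z].
In Python, from rig import env, telemetry, snapshot, camera_model, ticket gives the robot as it stands. Calls block until the motion is done:
- env.reach(position, orientation): joint-space move of the TCP to a pose.
- env.move_l(position, ori=None, vel=0.15): straight line of the TCP; ori=None keeps the orientation; vel is the mean speed in m/s.
- env.move_j(angles): joint-space move.
- env.gripper_to(opening, effort=None): opening from 0.0 (shut) to 1.0 (fully open); effort is the grip in N (None keeps the last); returns when the fingers have stopped.
- env.dwell(seconds).
- env.inverse_kinematics(position, orientation): joint angles nearest the present ones, or None.
- telemetry.sense(): the state.
- snapshot(name): name is "scene" or "top"; returns (picture, depth): 400x640x3 uint8, red, green, blue; 400x640 float32, m along the optical axis (not along the pixel's ray), 0 where there is no reading.
- camera_model(name): a dict with "camera_matrix" (3x3 intrinsics, pixels), "rvec" (rotation vector, rad) and "tvec" (3), from world to camera coordinates, as OpenCV has them. Camera axes: x right, y down, z forward; pixel columns grow to the right and rows downward; lengths in m; the calibration is good to about 2 mm. A picture is of the moment at which its call begins. camera_model takes no time and is no camera call.
A pose or a line that the arm cannot do raises env.PlanningError and nothing moves.
- ticket.close_job(): hands the job in; it is judged then, once.
The state is a dict: "time_s": time; "joints": joint angles; "dq": joint speeds; "joint_torque": joint torques, N m; "tool_pos": TCP position; "tcp_rot": TCP orientation; "ft_force": force on the tool from outside, world axes, zero at the start; "torque": the same for the moment, N m; "grip_width": opening from 0.0 (shut) to 1.0 (fully open); "gripper_force": force on a finger pad.
Only numpy, scipy, OpenCV 4.12 (cv2) and the standard library are available. Lean on these libraries where they do the work, as an engineer would, in place of code of your own. Each camera call takes 0.05 s, during which the arm holds its last target. There are 200 camera calls.

## Working session

There is one attempt and no reset: what is moved stays moved. The work goes in short steps, each a Python script; the robot and the scene stay as the last script left them, time stands still between calls to the robot, and variables do not carry over. Pictures are saved under pics/ and viewed, at most 10 in all, crops included, and the job is handed in when it is done.

```bash
ls; mkdir -p pics
cat > h.py <<'E'
import numpy as np, cv2
from rig import env, telemetry, snapshot, camera_model, ticket
def cam(n):
    m=camera_model(n); K=np.array(m["camera_matrix"],float); R=cv2.Rodrigues(np.array(m["rvec"],float))[0]; t=np.array(m["tvec"],float).ravel(); return K,R,t
def cloud(n,d):
    K,R,t=cam(n); v,u=np.mgrid[:400,:640]; p=np.stack([(u-K[0,2])/K[0,0]*d,(v-K[1,2])/K[1,1]*d,d],-1)
    w=(p-t)@R; w[d==0]=np.nan; return w
def ray(n,u,v,z):
    K,R,t=cam(n); c=-R.T@t; r=R.T@np.linalg.inv(K)@np.array([u,v,1.]); return c+r*(z-c[2])/r[2]
def save(f,im): cv2.imwrite("pics/"+f,im[:,:,::-1])
E
python3 - <<'E'
from h import *
for n in("scene","top"):
    im,d=snapshot(n); save(n+"0.png",im); np.savez("/tmp/"+n,im=im,d=d); K,R,t=cam(n); print(n,-R.T@t,R[2],K[0,0])
print(telemetry.sense())
E
```

```text
pics
scene [ 1.35169574 -0.13038481  0.89306717] [-0.74885984  0.11858589 -0.65203246] 430.6856049955941
top [ 0.38771642 -0.010314    1.24074842] [ 0.12054481  0.02832791 -0.99230362] 500.4360541265699
{'time_s': 0.1, 'joints': array([-1.33131600e+00,  2.63483385e-01, -4.88437432e-02,  1.25940476e+00,
        9.46183252e-06,  1.41549796e+00]), 'dq': array([-0.00029446, -0.00089601,  0.00187607,  0.00188216,  0.00082555,
        0.000926  ]), 'joint_torque': array([ 3.25690242e-03, -6.38575673e+01,  3.85063612e+01,  9.96631425e-03,
       -1.09099917e-04, -2.29217102e-05]), 'tool_pos': array([ 0.20186226, -0.48440085,  0.24487979]), 'tcp_rot': array([-4.67563749e-04,  9.80581787e-01,  1.96110021e-01, -1.49567365e-05]), 'ft_force': array([0.51771458, 0.25272066, 1.25544021]), 'torque': array([ 0.02959061, -0.02131721,  0.05926466]), 'gripper_force': 0.0, 'grip_width': 1.00042375367017}
```

View pics/scene0.png

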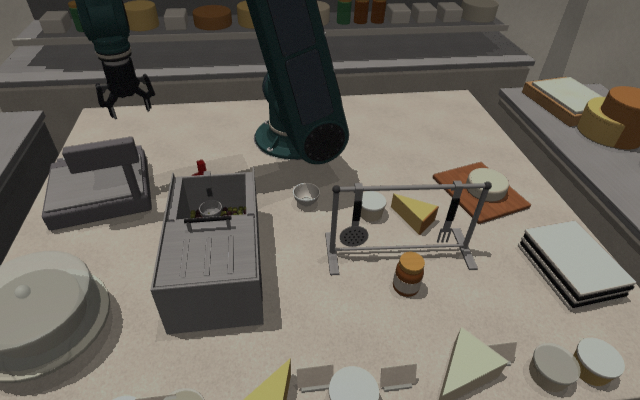

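View pics/top0.png

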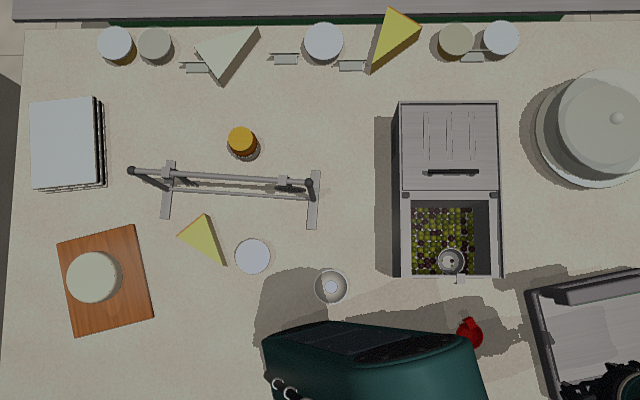

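The scene view shows the well at (210,250), its lid handle at (208,218) and the rail from (337,188) to (487,186), with the skimmer at (355,237) and the fork at (445,236). The top view shows the steel ladle at (451,262), with its hook at (460,279).

Could be taken for the ladle:
- steel ladle in the well, top (451,262)
- red look-alike, top (470,333) / scene (200,168)
- china bowl, top (331,286)
- skimmer, scene (355,237)

I choose the steel one in the well.

Run:
```python
from h import *
T=np.load("/tmp/top.npz");S=np.load("/tmp/scene.npz")
a=cv2.resize(T["im"][235:350,400:515],(400,400),interpolation=cv2.INTER_CUBIC)
b=cv2.resize(S["im"][150:250,160:260],(400,400),interpolation=cv2.INTER_CUBIC)
c=cv2.resize(S["im"][175:275,320:500],(360,200),interpolation=cv2.INTER_CUBIC)
e=cv2.resize(T["im"][150:230,120:330],(440,200))
save("crop1.png",np.vstack([np.hstack([a,b]),np.hstack([c,e])]))
w=cloud("top",T["d"])
def P(m,w=w):
    return w[m]
# rail: points with z near .236 , y>-0.05
Z=w[...,2]; Y=w[...,1];X=w[...,0]
v,u=np.mgrid[:400,:640]
reg=(u>125)&(u<325)&(v>150)&(v<215)
r=w[reg&(Z>.222)&(Z<.25)]; print("rail",len(r))
m=cv2.fitLine(r[:,:2].astype(np.float32),cv2.DIST_HUBER,0,.01,.01).ravel();print(m,np.median(r[:,2]))
s=(r[:,:2]-m[2:])@m[:2];print(s.min(),s.max(),np.percentile(s,[2,98]))
print("bins",[(round(q,3),int(((s>q)&(s<q+.01)).sum())) for q in np.arange(-.2,.2,.01)])
# well
reg=(u>380)&(u<510)&(v>95)&(v<290)
for lo,hi,n in((.14,.159,"rim"),(.159,.172,"lid"),(.185,.2,"handle")):
    q=reg&(Z>lo)&(Z<hi); r=w[q][:,:2].astype(np.float32); (c,sz,an)=cv2.minAreaRect(r); print(n,len(r),c,sz,an,np.median(Z[q]))
reg=(u>440)&(u<480)&(v>265)&(v<292)
q=reg&(Z>.1);
for vv in range(268,290): print(vv,[f"{z*1000:.0f}" for z in Z[vv,448:472]])
```

```text
rail 1241
[0.07614978 0.9970964  0.59558064 0.22794704] 0.23481434066275259
-0.19076606095492324 0.19400698433876687 [-0.18486461  0.18705792]
bins [(np.float64(-0.2), 5), (np.float64(-0.19), 45), (np.float64(-0.18), 32), (np.float64(-0.17), 26), (np.float64(-0.16), 30), (np.float64(-0.15), 30), (np.float64(-0.14), 55), (np.float64(-0.13), 60), (np.float64(-0.12), 28), (np.float64(-0.11), 26), (np.float64(-0.1), 30), (np.float64(-0.09), 28), (np.float64(-0.08), 27), (np.float64(-0.07), 30), (np.float64(-0.06), 27), (np.float64(-0.05), 27), (np.float64(-0.04), 30), (np.float64(-0.03), 27), (np.float64(-0.02), 27), (np.float64(-0.01), 29), (np.float64(0.0), 27), (np.float64(0.01), 29), (np.float64(0.02), 27), (np.float64(0.03), 29), (np.float64(0.04), 25), (np.float64(0.05), 30), (np.float64(0.06), 27), (np.float64(0.07), 26), (np.float64(0.08), 29), (np.float64(0.09), 29), (np.float64(0.1), 56), (np.float64(0.11), 55), (np.float64(0.12), 35), (np.float64(0.13), 25), (np.float64(0.14), 29), (np.float64(0.15), 25), (np.float64(0.16), 29), (np.float64(0.17), 29), (np.float64(0.18), 50), 
[... 3027 characters left out ...]
3', '-4']
285 ['-3', '1', '-5', '3', '-4', '-0', '-2', '5', '0', '1', '-5', '-2', '1', '-0', '2', '2', '-6', '2', '2', '3', '0', '-0', '-0', '-2']
286 ['-3', '-1', '-4', '-4', '-0', '-2', '1', '3', '-3', '1', '0', '3', '-5', '-2', '2', '2', '-1', '-2', '-4', '2', '2', '4', '0', '1']
287 ['2', '2', '-5', '4', '-3', '-5', '-0', '-1', '0', '0', '-0', '0', '-1', '-0', '1', '-2', '4', '-1', '-1', 'nan', '-3', '2', '2', '3']
288 ['3', '1', '-1', '0', '0', '2', '3', '-1', '-1', '2', '-5', '4', '-1', '0', '-1', '1', '-4', '2', '-2', '0', '-2', '1', '-1', '-1']
289 ['-2', '-1', '-1', '3', '-1', '-3', '0', '-1', '-3', '-0', '-3', '-3', '-1', '-6', '-2', '-3', '1', '6', '-2', '2', '6', '-1', '-3', '1']
```

View pics/crop1.png

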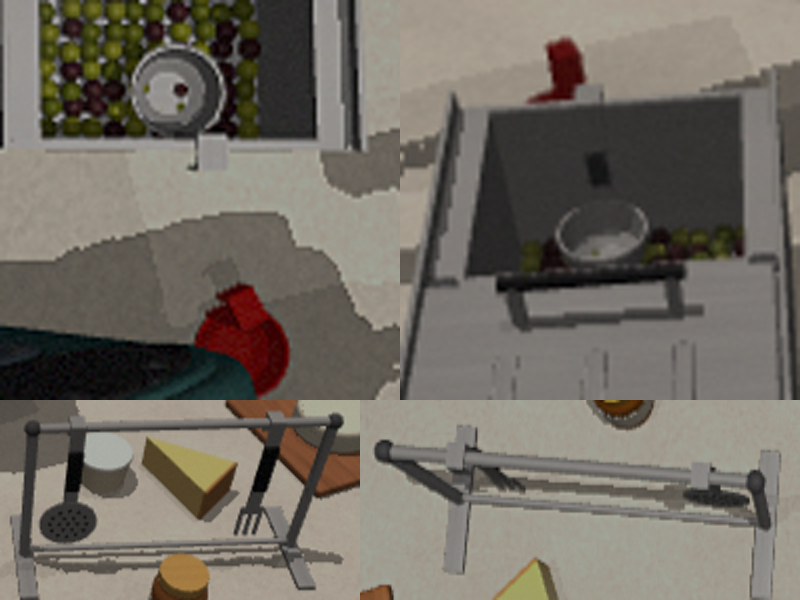

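The crop confirms it. The steel ladle's hook is at crop pixel (213,152), i.e. top (461,279), over the well's end wall, with its bowl inside. The red look-alike stands outside on the table. The skimmer hangs at the -y end of the rail and the fork at the +y end, with a wide free stretch between them.

```bash
cat >> h.py <<'E'
def down(psi,flip=False):
    a=(np.pi/2+psi+(np.pi if flip else 0))/2
    if a>np.pi/2: a-=np.pi
    return np.array([0,np.cos(a),np.sin(a),0])
E
python3 - <<'E'
from h import *
T=np.load("/tmp/top.npz"); w=cloud("top",T["d"]); v,u=np.mgrid[:400,:640]; Z=w[...,2]
q=(u>=457)&(u<=464)&(v>=278)&(v<=283)&(Z>.14)
print("hook px",u[q].mean(), "ctr ray",ray("top",460.5,278.5,.153), "outer edge",ray("top",460.5,283.5,.153),"inner",ray("top",460.5,273.5,.153))
print("wall outer", ray("top",430,277.5,.15), "inner",ray("top",430,274.5,.15))
red=(T["im"][...,0]>110)&(T["im"][...,1]<50); r=w[red]; print("red",np.nanmin(r,0),np.nanmax(r,0))
reg=(u>125)&(u<325)&(v>150)&(v<200)&(Z>.222)&(Z<.25)
r=w[reg]; d=np.array([.07615,.9971]); c=np.array([.59558,.22795]); n=np.array([.9971,-.07615])
s=(r[:,:2]-c)@d; o=(r[:,:2]-c)@n
q=abs(s)<.08; print("rail off",o[q].min(),o[q].max(),"z",np.percentile(r[q,2],95))
for lo,hi in((-.15,-.11),(.09,.13)):
    k=(s>lo)&(s<hi)&(abs(o)>.0075); print("strap",s[k].min(),s[k].max(),np.median(s[k]))
j=(u>220)&(u<265)&(v>120)&(v<165)&(Z>.05); print("jar",w[j].mean(0))
for f in(0,1):
  for nm,p,psi in(("hook",[.4,-.28,.25],0),("rail",[.64,.22,.4],-.0762),("railhi",[.6,.22,.22],-.0762),("lid",[.61,-.26,.2],0),("lid2",[.43,-.26,.2],0)):
    x=env.inverse_kinematics(p,down(psi,f)); print(f,nm,None if x is None else np.round(x,2))
E
```

```text
hook px 460.5 ctr ray [ 0.38659559 -0.27679991  0.153     ] outer edge [ 0.37598   -0.2764423  0.153    ] inner [ 0.39723639 -0.27715838  0.153     ]
wall outer [ 0.38875763 -0.21246871  0.15      ] inner [ 0.39517076 -0.21263828  0.15      ]
red [ 0.2861059  -0.31443627  0.11914912] [ 0.29675249 -0.29391806  0.12374163]
rail off -0.005678535973687688 0.007095311387050949 z 0.2376714404910247
strap -0.13836417037968357 -0.12025308903718904 -0.12997971919612453
strap 0.10282947475260673 0.12345956046256236 0.11187011810027296
jar [0.70800272 0.21036906 0.09059571]
0 hook [-0.78  0.2  -0.12  1.25  0.    0.79]
0 rail [0.21 0.64 1.02 1.95 0.   1.86]
0 railhi [0.22 0.47 0.21 1.31 0.   1.87]
0 lid [-0.53  0.52  0.24  1.29  0.    1.05]
0 lid2 [-0.71  0.24 -0.2   1.13  0.    0.86]
1 hook [-0.78  0.2  -0.12  1.25  0.   -2.35]
1 rail [ 0.21  0.64  1.02  1.95  0.   -1.28]
1 railhi [ 0.22  0.47  0.21  1.31  0.   -1.27]
1 lid [-0.53  0.52  0.24  1.29  0.   -2.1 ]
1 lid2 [-0.71  0.24 -0.2   1.13  0.   -2.28]
```

Run:
```python
from h import *
q=down(0)
env.gripper_to(.5,20)
env.reach([.387,-.277,.27],q)
env.move_l([.387,-.277,.138],vel=.12)
s=telemetry.sense(); print(s["time_s"],s["tool_pos"],s["ft_force"])
env.gripper_to(.1,20)
s=telemetry.sense(); print(s["time_s"],s["grip_width"]*85,s["gripper_force"],s["ft_force"],s["tool_pos"])
env.move_l([.387,-.277,.18],vel=.08)
env.move_l([.387,-.277,.39],vel=.15)
s=telemetry.sense(); print(s["time_s"],s["grip_width"]*85,s["gripper_force"],s["ft_force"])
im,d=snapshot("scene"); save("s1.png",im[40:240,120:340]); np.savez("/tmp/s1",im=im,d=d)
im2,d2=snapshot("top"); np.savez("/tmp/t1",im=im2,d=d2)
a=cv2.resize(im[0:240,100:340],(500,500)); save("s1.png",a)
```

```text
2.925 [ 0.38719183 -0.27732772  0.13852935] [ 0.06394127  0.27076897 -0.26955296]
3.2333 21.78510401699109 24.806659072637558 [-0.13021449  0.2940272   6.77059187] [ 0.38725206 -0.27723053  0.13849875]
5.4583 21.434948705040323 23.763746917247772 [-0.35559931 -0.34124652 -1.78980288]
```

View pics/s1.png

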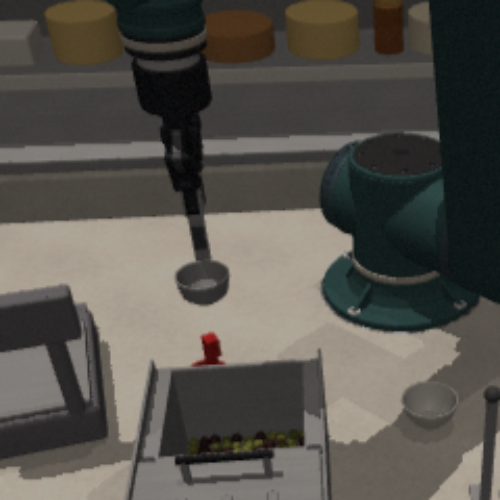

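The ladle is held upright, with its bowl clear of the well at crop pixel (203,282). Next I carry it over to the rail.

Run:
```python
from h import *
S=np.load("/tmp/s1.npz"); w=cloud("scene",S["d"]); 
k=(abs(w[...,0]-.43)<.06)&(abs(w[...,1]+.277)<.06)&(w[...,2]>.25)&(w[...,2]<.335)
p=w[k]; print("bowl",np.percentile(p,[1,50,99],axis=0))
c=np.array([.59489,.2190]); n=np.array([.9971,-.0762]); psi=-.0763; q=down(psi)
def at(o,z): return [*(c+n*o),z]
env.move_l(at(.045,.39),q,vel=.2)
env.move_l(at(.045,.275-.012),vel=.12)
im,d=snapshot("scene"); np.savez("/tmp/s2",im=im,d=d); i2,d2=snapshot("top"); np.savez("/tmp/t2",im=i2,d=d2)
save("s2.png",np.hstack([cv2.resize(im[100:280,300:500],(400,360)),cv2.resize(i2[110:240,120:330],(388,360))]))
s=telemetry.sense(); print(s["time_s"],s["tool_pos"],s["tcp_rot"],s["grip_width"]*85,s["ft_force"])
w=cloud("scene",d); k=(abs(w[...,0]-s["tool_pos"][0]-.04)<.05)&(abs(w[...,1]-s["tool_pos"][1])<.05)&(w[...,2]>.13)&(w[...,2]<.22)
p=w[k]; print("bowl",np.percentile(p,[1,50,99],axis=0))
```

```text
bowl [[ 0.39533307 -0.30589293  0.28770531]
 [ 0.41227873 -0.27769809  0.30692511]
 [ 0.45902842 -0.24749595  0.33278111]]
9.7833 [0.63998038 0.21561225 0.26363872] [2.46981376e-04 7.33571895e-01 6.79611687e-01 4.12077905e-04] 21.66858588941996 [ 0.81228433  0.77382347 -0.88571924]
bowl [[0.64893678 0.18195116 0.15828915]
 [0.66691611 0.21506682 0.1801642 ]
 [0.71142244 0.24049489 0.2174168 ]]
```

View pics/s2.png

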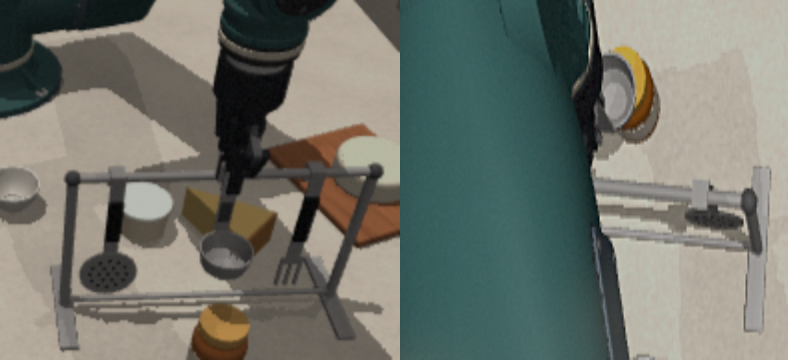

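The ladle hangs straight in the fingers at left-panel pixel (225,250), midway between the skimmer (105,270) and the fork (292,270), on the rail's +x side and above the jar. I move it over the rail and lower it.

Run:
```python
from h import *
c=np.array([.59489,.2190])+.0007*np.array([.9971,-.0762]); n=np.array([.9971,-.0762])
def at(o,z): return [*(c+n*o),z]
env.move_l(at(0,.263),vel=.08)
s=telemetry.sense(); print(s["tool_pos"],s["ft_force"])
f0=s["ft_force"].copy()
env.move_l(at(0,.229),vel=.06)
for z in np.arange(.228,.2205,-.001):
    env.move_l(at(0,z),vel=.02); s=telemetry.sense(); f=s["ft_force"]-f0
    print(round(z,4),np.round(s["tool_pos"],4),np.round(f,2),round(s["grip_width"]*85,2))
    if f[2]>2.5: break
print(s["time_s"])
```

```text
[0.59584491 0.21895052 0.26308646] [ 0.24012357  0.81586932 -1.91466411]
0.228 [0.5957 0.219  0.2282] [ 0.82 -1.11  0.52] 21.35
0.227 [0.5956 0.2189 0.227 ] [-0.33 -0.36 -0.06] 21.83
0.226 [0.5955 0.219  0.2259] [-0.58 -1.56 -0.18] 21.55
0.225 [0.5956 0.2189 0.2249] [-0.32 -0.84  0.67] 21.5
0.224 [0.5957 0.219  0.2245] [-1.4  -1.1   7.02] 21.26
12.45
```

```bash
cat >> h.py <<'E'
def bowl(c,zlo=.1,zhi=.175):
    im,d=snapshot("scene"); w=cloud("scene",d)
    k=(abs(w[...,0]-c[0]-.02)<.08)&(abs(w[...,1]-c[1])<.05)&(w[...,2]>zlo)&(w[...,2]<zhi)
    p=w[k]; return im,np.round(np.r_[np.percentile(p[:,0],[2,50,98]),np.median(p[:,1]),np.percentile(p[:,2],[2,98])],4)
E
python3 - <<'E'
from h import *
c=[.5956,.219]
im,b=bowl(c); print(b)
for i,mm in enumerate(np.arange(22,32.3,.5)):
    env.gripper_to(mm/85,20); env.dwell(.1); s=telemetry.sense()
    print(mm,round(s["grip_width"]*85,2),round(float(s["gripper_force"]),2),np.round(s["ft_force"],1),bowl(c)[1] if i%2 else "")
env.dwell(.3); im,b=bowl(c); print(b,telemetry.sense()["time_s"])
save("s3.png",cv2.resize(im[100:280,300:500],(600,540)))
E
```

```text
[0.6055 0.6244 0.6938 0.218  0.1011 0.1706]
22.0 22.03 1.68 [-1.2 -0.3  3. ] 
22.5 22.72 1.72 [-0.1 -0.9  1.1] [0.6034 0.6222 0.6938 0.2188 0.1012 0.1697]
23.0 22.67 1.47 [ 0.2 -0.8 -0.6] 
23.5 23.55 1.44 [ 0.7 -0.3 -0.3] [0.6009 0.6192 0.6934 0.2185 0.1013 0.1695]
24.0 23.94 1.81 [ 0.2 -0.4  0.1] 
24.5 24.16 1.32 [-1.3  0.6 -0. ] [0.5984 0.6158 0.6926 0.2193 0.1016 0.1679]
25.0 24.97 1.23 [-0.2 -0.5  0.5] 
25.5 25.45 1.14 [ 0.3 -0.2 -0.1] [0.5951 0.6127 0.6935 0.2196 0.1012 0.1674]
26.0 26.05 1.05 [-0.2  0.5  0.5] 
26.5 26.73 0.94 [-1.8 -0.7 -0. ] [0.5925 0.6092 0.6933 0.2197 0.101  0.1701]
27.0 26.64 0.77 [-1.7  0.5  0.2] 
27.5 27.74 0.7 [-0.7  0.4  0.1] [0.5893 0.6051 0.6918 0.2202 0.1014 0.1681]
28.0 28.0 0.6 [-1.1 -0.8  0.4] 
28.5 28.53 0.5 [-0.5 -0.1  0.4] [0.586  0.6013 0.6931 0.2212 0.1012 0.1689]
29.0 29.16 0.4 [ 0.9 -0.8  0.5] 
29.5 29.22 0.23 [-0.1  1.1  0.7] [0.5819 0.5981 0.6933 0.2215 0.1012 0.1652]
30.0 30.05 0.1 [ 0.4  0.3 -0.3] 
30.5 30.43 0.07 [ 0.4 -0.2  0.5] [0.5794 0.5946 0.6922 0.2216 0.1009 0.1674]
31.0 30.92 0.03 [ 0.3 -0.3  0.3] 
31.5 31.1 0.0 [-0.6  0.   0.7] [0.5764 0.5925 0.6932 0.2217 0.1012 0.1695]
32.0 31.88 0.0 [ 1.  -0.9  0.2] 
[0.5768 0.5926 0.6941 0.2221 0.1015 0.1639] 20.0417
```

View pics/s3.png

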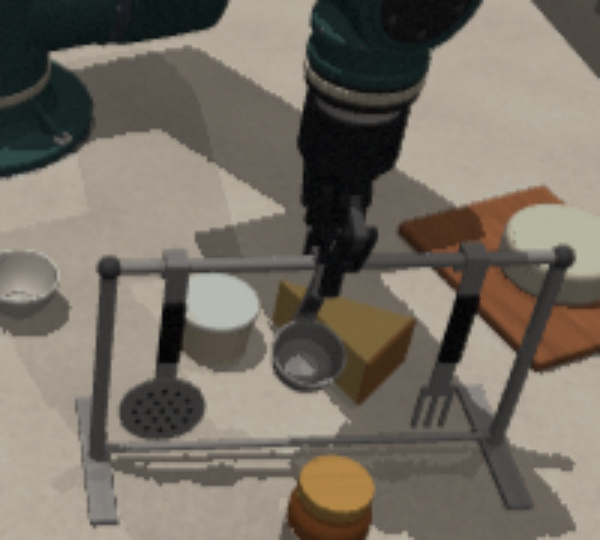

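The ladle leans as described, with its bowl back under the rail at (310,355) and the pad force down to zero. I open a little more, lift off, and go to the lid.

Run:
```python
from h import *
c=[.5956,.219]
for mm in (33,34,36,38,40): env.gripper_to(mm/85); env.dwell(.1)
env.dwell(.3)
p=telemetry.sense()["tool_pos"]
env.move_l([p[0],p[1],.27],vel=.04); env.move_l([p[0],p[1],.36],vel=.12)
im,b=bowl(c); print(b)
np.savez("/tmp/s4",im=im)
q=down(-.007)
env.move_l([.6122,-.2586,.33],q,vel=.22)
im2,b=bowl(c); print(b)
env.gripper_to(.5,40)
env.move_l([.6122,-.2586,.188],vel=.12)
s=telemetry.sense(); print(s["time_s"],s["tool_pos"],s["ft_force"])
env.gripper_to(0,40)
s=telemetry.sense(); print(s["time_s"],s["grip_width"]*85,s["gripper_force"],s["ft_force"])
im3,d=snapshot("scene")
save("s4.png",np.hstack([cv2.resize(im2[160:290,310:500],(400,300)),cv2.resize(im3[120:280,140:340],(400,300))]))
```

```text
[0.5769 0.5927 0.6932 0.222  0.1012 0.1657]
[0.577  0.593  0.6926 0.2219 0.1012 0.1643]
28.1 [ 0.61246485 -0.25875256  0.18870287] [ 0.0622663  -0.50080541 -0.76204416]
28.5 8.751173416435961 38.96353840827942 [-0.59056763  0.78490591  2.48863283]
```

View pics/s4.png

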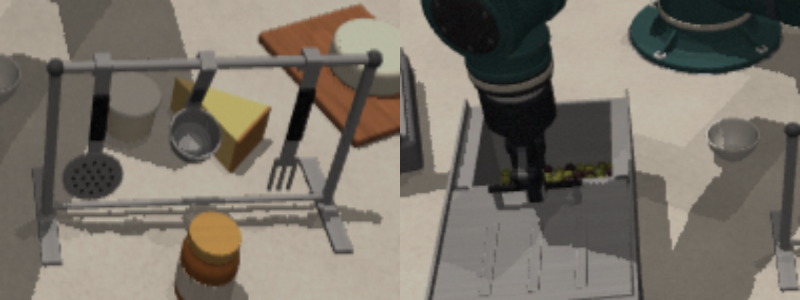

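The ladle hangs free and still at left (195,135), between the skimmer and the fork. The lid handle is pinched at right (535,188). Now I lift, pull, lower and slide it.

Run:
```python
from h import *
x0,y,z0=.6123,-.2587,.1885
def st(l): s=telemetry.sense(); print(l,round(s["time_s"],2),np.round(s["tool_pos"],4),np.round(s["ft_force"],1),round(s["grip_width"]*85,2))
env.move_l([x0+.004,y,z0+.016],vel=.04); st("up")
env.move_l([x0+.004-.025,y,z0+.016],vel=.05); st("pull1")
env.move_l([x0+.004-.050,y,z0+.016],vel=.05); st("pull2")
env.move_l([x0-.050,y,z0],vel=.04); st("down")
env.move_l([x0-.160,y,z0],vel=.08); st("slide")
for dx in (.170,.175,.178,.180,.182,.184):
    env.move_l([x0-dx,y,z0],vel=.04); st(dx)
    if abs(telemetry.sense()["ft_force"][0])>8: break
env.gripper_to(.5); env.dwell(.2); st("open")
p=telemetry.sense()["tool_pos"]; env.move_l([p[0],p[1],.30],vel=.12); env.dwell(.5)
env.move_l([.25,-.42,.33],vel=.25); st("away")
im,d=snapshot("scene"); w=cloud("scene",d)
i2,d2=snapshot("top"); w2=cloud("top",d2); Z=w2[...,2]; v,u=np.mgrid[:400,:640]
q=(u>380)&(u<510)&(v>95)&(v<290)&(Z>.185)&(Z<.205); r=w2[q]; print("handle",cv2.minAreaRect(r[:,:2].astype(np.float32)),np.median(r[:,2]))
q=(abs(w2[...,1]+.2587)<.09)&(Z>.15)&(Z<.185)&(w2[...,0]>.41)&(w2[...,0]<.57); r=w2[q]
A=np.c_[r[:,0],r[:,1],np.ones(len(r))]; print("lid plane",np.linalg.lstsq(A,r[:,2],rcond=None)[0],len(r))
print("bowl",bowl([.5956,.219])[1])
save("s5.png",np.hstack([cv2.resize(im[80:290,130:500],(480,300)),cv2.resize(i2[80:300,120:520],(320,300))]))
```

```text
up 29.12 [ 0.6163 -0.2586  0.2044] [ 0.8 -0.3 -4.1] 8.31
pull1 29.77 [ 0.5911 -0.2586  0.2047] [-1.3  1.1 -3.2] 7.99
pull2 30.43 [ 0.5661 -0.2586  0.2046] [-1.6  2.7 -3.2] 8.79
down 30.98 [ 0.5625 -0.2587  0.1886] [-0.3  4.7  2.5] 8.3
slide 32.51 [ 0.452  -0.2583  0.1885] [-1.2  7.2  4.4] 7.99
0.17 32.91 [ 0.4419 -0.2582  0.1885] [-2.4  7.5  4.9] 8.43
0.175 33.18 [ 0.4369 -0.2582  0.1885] [-1.3  8.9  4.3] 8.05
0.178 33.43 [ 0.4339 -0.2582  0.1885] [-1.4  7.6  4.7] 8.16
0.18 33.68 [ 0.4332 -0.2583  0.1886] [7.9 9.  0.5] 8.65
0.182 33.93 [ 0.4329 -0.2584  0.1889] [21.4 10.7 -4.8] 8.34
open 34.56 [ 0.4302 -0.2588  0.1885] [ 0.5  0.1 -0.1] 42.64
away 37.27 [ 0.2505 -0.4194  0.3299] [-0.4  1.2 -0.5] 42.24
handle ((0.4327923655509949, -0.2574620544910431), (0.10526183992624283, 0.010039635933935642), 88.8660659790039) 0.19663750642507558
lid plane [ 0.00293406 -0.00093214  0.16127211] 5994
bowl [0.577  0.5929 0.693  0.222  0.1013 0.165 ]
```

View pics/s5.png

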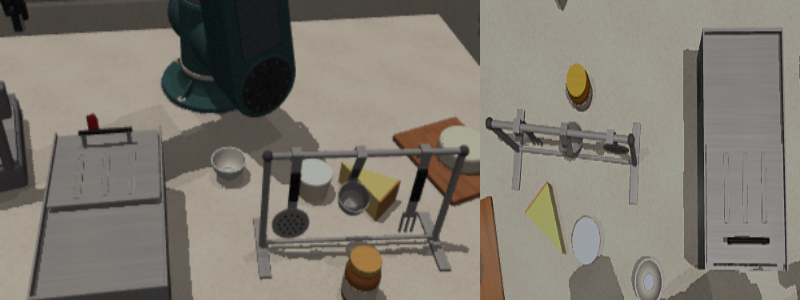

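The lid is shut against its stop and lies flat, with the handle at left (105,130). The ladle hangs still at (353,195), clear of the skimmer and the fork, and nothing else has moved.

```bash
python3 -c "
from h import *
print(ticket.close_job())"
```

```text
the job is handed in; nothing more can be done
None
```

The job is handed in: the ladle hangs still on the rail between the skimmer and the fork, and the lid is fully shut and flat; the hand-in returned no verdict.

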